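Swap the tape roll and the label roll

TASK

The big roll of packing tape and the small roll of labels stand on each other's round spots. Swap them by sliding them over the table, without lifting or tipping them, so that the tape roll ends lying wholly on the large spot and the label roll standing wholly on the small one. Leave everything else on the table where it is.

Things in the scene. Friction and masses are not known exactly. Their poses are not given: they have to be found in the camera images.
- packing_tape_mid (a point): centre (half-way up, on the roll's axis) of the big roll of packing tape, which lies flat on the table: 104 mm across, 48 mm tall, 0.2 to 0.4 kg. Treat it as a solid disc (fingers do not fit into its core). It starts on the small spot, its rim at most a few mm past the spot's. z is the roll's axis.
- labels_mid (a point): centre (half-way up, on the roll's axis) of the small roll of white labels, which stands on its end: 63 mm across, 50 mm tall, 0.15 to 0.3 kg, solid likewise. It starts on the large spot, up to about 20 mm off its centre. z is the roll's axis.
- large_spot: the place of the packing tape: thin dark round vinyl spot stuck flat on the table (under 1 mm, things slide across its edge freely), 150 mm across; origin at its centre on the table top. Fixed round the work: an open packing carton with 0.13 m walls nearest the robot (far wall from x 0.44, y 0.20 to x 0.49, y -0.04), a tall tote left of y = 0.44, drawers and a label printer beyond x = 0.77
- small_spot: the place of the label roll: the same, 110 mm across, 0.14 to 0.36 m from the large one, centre to centre. One spot lies to the left and nearer the robot, the other to the right and farther off; either may be the large one. The table beyond the left spot (about x 0.66, y 0.27) is free for parking a roll
- vial_near_mid (a point): bystander, loose: small upright glass vial with a screw cap, 20 mm across, 46 mm tall, on the near left of the work; the point is about its centre, half-way up
- vial_far_mid (a point): bystander, loose: small upright glass vial with a screw cap, 20 mm across, 46 mm tall, beyond the work; the point is about its centre, half-way up
- felt_marker_mid (a point): bystander, loose: felt marker lying flat, 136 mm long, 17 mm thick, beyond the work; it lies along its y axis; the point is about its centre, half-way up
- office_stapler_mid (a point): bystander, loose: stapler, 133 x 36 mm, 45 mm tall, right of the work; it lies along its y axis; the point is about its centre, half-way up
- battery_cell_mid (a point): bystander, loose: battery cell lying flat, 50 mm long, 14 mm thick, beyond the work; it lies along its y axis; the point is about its centre, half-way up
- pocket_measure_mid (a point): bystander, loose: pocket tape measure standing on edge, 67 x 40 mm, 61 mm tall, on the near right; the point is about its centre, half-way up
- vial_carton_mid (a point): bystander, loose: small folding carton, 50 x 106 mm, 43 mm tall, on the near left; long along its y axis; the point is about its centre, half-way up
Mind the look-alikes: they are no part of the job. Leave any green look-alike of the part that bears labels_mid alone.

How it is judged:
At the end, for the whole second after the job is handed in: The packing tape's centre is within 26 mm of the large spot's centre and the label roll's within 26 mm of the small spot's (seen from above), both still flat on the table (tilt under 0.1 rad), and every bystander is within 30 mm of where it started (horizontal distance between packing_tape_mid and large_spot below 0.026 m and horizontal distance between labels_mid and small_spot below 0.026 m and angle between each of packing_tape_mid, labels_mid's own z axis and vertical below 0.1 rad and height (world z) of packing_tape_mid below 0.03 m and height (world z) of labels_mid below 0.031 m and distance of each of vial_near_mid, vial_far_mid, felt_marker_mid, office_stapler_mid, battery_cell_mid, pocket_measure_mid, vial_carton_mid from where it was at the start of the episode below 0.03 m); the robot touches nothing.
It fails at once if a roll is lifted more than about 20 mm off the table (height (world z) of packing_tape_mid above 0.044 m or height (world z) of labels_mid above 0.045 m).
It fails at once if a roll is tipped by more than 0.5 rad (angle between any of packing_tape_mid, labels_mid's own z axis and vertical above 0.5 rad).
It fails at once if a bystander is moved more than 30 mm (distance of any of vial_near_mid, vial_far_mid, felt_marker_mid, office_stapler_mid, battery_cell_mid, pocket_measure_mid, vial_carton_mid from where it was at the start of the episode above 0.03 m).
It fails at once if a vial is knocked over (angle between any of vial_near_mid, vial_far_mid's own z axis and vertical above 0.6 rad).
It also fails if it takes over 58 s, if anything falls off the work surface, if the arm or the gripper's body presses on something with over 40 N, if the wrist force passes 120 N, or if a joint passes its speed limit or range.

ROBOT

A 6-joint arm with a two-finger parallel gripper is mounted at the origin on a cart in front of the work surface, level with it; the furniture and walls round the work are solid. World frame = base frame: x ahead of the robot, y to its left, z up, the work surface at z = 0. Lengths are in m, angles in rad, forces in N, time in s.
With the tool pointing down it reaches from about 0.275 to 0.825 m from the base axis. Payload 5.2 kg.
Tool frame: the origin (TCP) lies midway between the tips of the shut fingers; the grasp point (between the pads) lies 19 mm behind it; x points along the fingers, y is the direction in which the jaws open and shut, and the axes are right-handed (so a half turn about x gives the same grasp; the last joint's range is limited). The gripper opens to 93 mm and grips with 3 to 60 N. Pads are 15 mm wide; open, the fingers measure 128 mm over their backs; the gripper's body (75 mm by 188 mm) begins 65 mm behind the grasp point.
Start: joints at [-1.506, 0.259, 1.535, -0, 1.348, -0.203], TCP at [0.146, -0.53, 0.219] pointing down, gripper open.
Joint ranges: [-3.14, 3.14], [-0.91, 2.08], [0.19, 2.58], [-1.22, 4.36], [0.22, 2.71], [-3.12, 3.12]. Speed limits (rad/s): [2.57, 2.57, 3.14, 3.14, 3.14, 3.14].

INTERFACE

Orientations are given as a unit quaternion [w, x, y, z].
In Python, from plant import arm gives the robot as it stands. The module is installed in compiled form; this text tells all that it offers.
- The arm moves only by the shell command python3 -m inch 'ROWS' [FORCE]. ROWS is a JSON object of lists of equal length, an entry for each row: "xyz": the shift along the tool's x, y, z in cm, a list of three; "turn": the turn about the tool's x in rad; "hand": the finger opening in cm, from 0 to 9.3. A call has 1 to 12 rows; each row shifts and turns the commanded pose from where the row before left it, along the tool's axes as they then stand; what a row does not reach is not made up. A row lasts 1/8 s, in which the tool goes at most 62.5 mm and 10.7 degrees, less where a joint would pass 70% of its speed; a pose out of reach is approached as far as the arm can. A call is refused whole if a number of a shift passes 6.25 or a number of a turn 0.188, either way. A call with a gripper value outside its range is refused whole. The fingers move at their own pace and stop on an object; FORCE is the grip in N (left out, the last holds). Time passes only in rows, so rows that do not move let the fingers close. It gives the time, the measured TCP pose, the force and the opening at its end, in the units of the state.
- arm.read_state(): the state, without advancing time (a new reading comes with each control period).
- arm.capture(name): name is "scene" or "top"; returns the picture (480x640x3 uint8, red, green, blue); there is no depth.
- arm.calibration(name): a dict with "fx", "fy", "cx", "cy" (pixels), "R" (3x3) and "t" (3): a world point X has camera coordinates R X + t. Camera axes: x right, y down, z forward; pixel columns grow to the right and rows downward; lengths in m; the calibration is good to about 2 mm. A picture is of the moment at which its call begins. calibration takes no time and is no camera call.
- arm.close_job(): hands the job in, once; it reports no verdict.
Trained networks look in the newest picture that a camera, given by its name, has taken for a name from the list of things; names that differ only in an ending like _2 or _b are one class to them, and where a whole thing is asked for, a point or a joint stands for the part that bears it (a point fixed in the world has none). Each returns a list of dicts, best first, with "conf" (0 to 1); they miss things now and then, are a little off and sometimes report something else, mostly with a low value. They report only what shows in the picture. A call takes as long as a camera call. They do not tell look-alikes from the thing itself.
- arm.masks_of(camera, name): "mask" (480x640 bool, what is visible of it) and "bbox" ([left, top, right, bottom] in pixels, round what is visible of it).
- arm.landmark_of(camera, name): "point" ([row, column] in pixels: a listed point, or the origin of a listed thing).
The state is a dict: "time_s": time; "joint_positions": joint angles; "dq": joint speeds; "joint_torque": joint torques, N m; "tool_pos": TCP position; "orientation": TCP orientation; "wrist_force": force on the tool from outside, world axes, zero at the start; "ft_torque": the same for the moment, N m; "finger_gap": finger opening in m.
Only numpy, scipy, OpenCV 4.12 (cv2) and the standard library are available. Lean on these libraries where they do the work, as an engineer would, in place of code of your own. Each camera call takes 0.05 s, during which the arm holds its last target.

## Working session

There is one attempt and no reset: what is moved stays moved. The work goes in short steps, Python scripts to look and compute and a shell command to move; the robot and the scene stay as the last step left them, time stands still between calls to the robot, and variables do not carry over. Pictures are saved under pics/ and viewed, and the job is handed in when it is done.

```bash
mkdir -p pics
cat > h.py <<'E'
import numpy as np, cv2
from plant import arm
def save(n,f):
    im=arm.capture(n); cv2.imwrite('pics/'+f,im[:,:,::-1]); return im
def ray(cam,rc,z):
    c=arm.calibration(cam); R=np.array(c['R']);t=np.array(c['t'])
    d=R.T@np.array([(rc[1]-c['cx'])/c['fx'],(rc[0]-c['cy'])/c['fy'],1]); o=-R.T@t
    return o+d*(z-o[2])/d[2]
E
python3 - <<'E'
from h import *
np.set_printoptions(precision=3,suppress=True)
for c in('top','scene'): save(c,c+'0.png')
print(arm.read_state())
Z=dict(packing_tape_mid=.024,labels_mid=.025,large_spot=0,small_spot=0,vial_near_mid=.023,vial_far_mid=.023,felt_marker_mid=.0085,office_stapler_mid=.022,battery_cell_mid=.007,pocket_measure_mid=.03,vial_carton_mid=.021)
for n,z in Z.items():
  for c in('top','scene'):
    print(n,c,[(round(d['conf'],2),np.round(d['point']).tolist(),ray(c,d['point'],z)[:2]) for d in arm.landmark_of(c,n)[:3]])
E
```

```text
{'time_s': 0.1, 'joint_positions': array([-1.506,  0.259,  1.536, -0.   ,  1.348, -0.203]), 'dq': array([ 0.001, -0.001, -0.004,  0.001, -0.   , -0.   ]), 'joint_torque': array([  0.002, -43.822, -28.464,   0.072,   0.036,  -0.   ]), 'tool_pos': array([ 0.146, -0.53 ,  0.218]), 'orientation': array([ 0.094,  0.701,  0.095, -0.701]), 'wrist_force': array([0.072, 0.121, 0.385]), 'ft_torque': array([ 0.001,  0.034, -0.02 ]), 'finger_gap': 0.093231469179276}
packing_tape_mid top []
packing_tape_mid scene [(0.9, [294.0, 271.0], array([0.574, 0.208]))]
labels_mid top [(0.91, [189.0, 394.0], array([ 0.687, -0.134])), (0.77, [184.0, 329.0], array([0.694, 0.02 ])), (0.72, [332.0, 476.0], array([ 0.357, -0.325]))]
labels_mid scene [(0.73, [205.0, 455.0], array([ 0.36 , -0.333])), (0.7, [195.0, 313.0], array([ 0.701, -0.144])), (0.65, [225.0, 279.0], array([0.7  , 0.013]))]
large_spot top [(0.79, [192.0, 332.0], array([0.68 , 0.013])), (0.21, [188.0, 330.0], array([0.691, 0.018]))]
large_spot scene [(0.79, [235.0, 287.0], array([0.679, 0.008]))]
small_spot top [(0.85, [239.0, 249.0], array([0.5
[... 498 characters left out ...]
 0.204])), (0.29, [150.0, 306.0], array([0.78 , 0.077]))]
felt_marker_mid scene [(0.69, [261.0, 203.0], array([0.783, 0.212]))]
office_stapler_mid top [(0.74, [244.0, 407.0], array([ 0.556, -0.166]))]
office_stapler_mid scene [(0.68, [210.0, 358.0], array([ 0.566, -0.162])), (0.22, [262.0, 202.0], array([0.773, 0.223]))]
battery_cell_mid top [(0.4, [154.0, 335.0], array([0.773, 0.008]))]
battery_cell_mid scene [(0.57, [217.0, 256.0], array([0.784, 0.008]))]
pocket_measure_mid top [(0.61, [284.0, 454.0], array([ 0.466, -0.274]))]
pocket_measure_mid scene []
vial_carton_mid top [(0.85, [337.0, 176.0], array([0.326, 0.361]))]
vial_carton_mid scene [(0.56, [406.0, 325.0], array([0.322, 0.364]))]
```

View pics/top0.png

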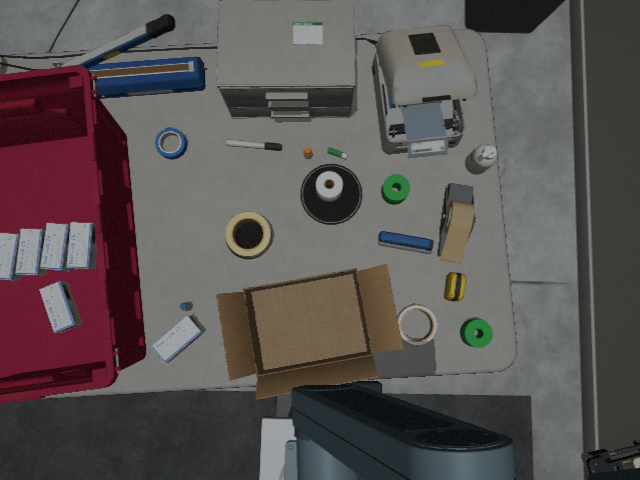

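View pics/scene0.png

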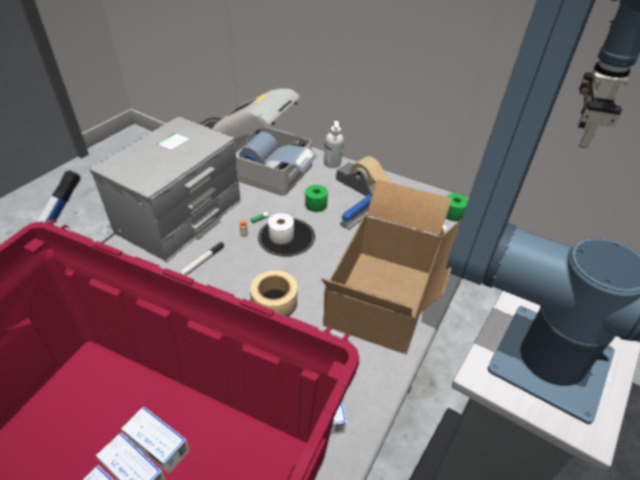

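The top view shows the tape at about (col 248, row 235) and the white labels at (329,186). The large spot is at (332,193), and green look-alikes are at (396,188) and (477,332). I'll refine these by fitting silhouettes.

```bash
cat >> h.py <<'E'
from scipy.optimize import minimize
def proj(cam,P):
    c=arm.calibration(cam); q=np.asarray(P)@np.array(c['R']).T+np.array(c['t'])
    return np.c_[c['fx']*q[:,0]/q[:,2]+c['cx'],c['fy']*q[:,1]/q[:,2]+c['cy']]
A=np.linspace(0,2*np.pi,60,endpoint=False)
def sil(cam,x,y,r,h,S=8):
    P=[[x+r*np.cos(a),y+r*np.sin(a),z] for a in A for z in ([0,h] if h else [0])]
    hull=cv2.convexHull(proj(cam,P).astype(np.float32))
    m=np.zeros((480,640),np.uint8)
    cv2.fillPoly(m,[np.round(hull*256).astype(np.int32)],255,cv2.LINE_AA,8)
    return m/255.
def fit(cam,mask,x0,r,h,ign=None):
    w=np.ones_like(mask,float) if ign is None else 1-ign
    f=lambda p:(w*np.abs(sil(cam,p[0],p[1],r,h)-mask)).sum()
    s=minimize(f,x0,method='Nelder-Mead',options=dict(initial_simplex=[x0,[x0[0]+.01,x0[1]],[x0[0],x0[1]+.01]],xatol=1e-4))
    return s.x,s.fun/mask.sum()
def masknear(cam,name,xy,z):
    best=None
    for d in arm.masks_of(cam,name):
        r,c=np.nonzero(d['mask']); p=ray(cam,(r.mean(),c.mean()),z)[:2]
        e=np.hypot(*(p-xy))
        if best is None or e<best[0]: best=(e,d['mask'],d['conf'])
    return best
E
python3 - <<'E'
from h import *
np.set_printoptions(precision=4,suppress=True)
from scipy.spatial.transform import Rotation as Ro
q=arm.read_state()['orientation']; print(Ro.from_quat([q[1],q[2],q[3],q[0]]).as_matrix())
for n,xy,r,h in [('packing_tape_mid',[.568,.208],.052,.048),('labels_mid',[.694,.017],.0315,.05),('large_spot',[.68,.01],.075,0),('small_spot',[.567,.208],.055,0)]:
  for c in('top','scene'):
    b=masknear(c,n,np.array(xy),h/2)
    if b is None: print(n,c,None);continue
    m=b[1].astype(np.uint8)
    if n!='large_spot' and n!='small_spot':
        k=cv2.findContours(m,cv2.RETR_EXTERNAL,cv2.CHAIN_APPROX_NONE)[0]; m=cv2.drawContours(np.zeros_like(m),k,-1,1,-1)
    ig=None
    if n=='large_spot': ig=sil(c,.694,.017,.035,.052)
    if n=='small_spot': ig=sil(c,.567,.208,.053,.049)
    print(n,c,b[0],b[2],m.sum(),fit(c,m.astype(float),xy,r,h,ig))
# hsv spot
for c in('top','scene'):
    c0=arm.calibration(c); print(c,-np.array(c0['R']).T@c0['t'])
for p in [(115,230),(115,350),(270,355),(150,308),(186,396),(284,454),(142,171)]: print(p,ray('top',p,0))
im=cv2.imread('pics/top0.png'); cv2.imwrite('pics/c0.png',cv2.resize(im[130:300,210:410],None,fx=4,fy=3.5,interpolation=cv2.INTER_CUBIC)[:600,:800])
E
```

```text
[[ 0.      0.2646 -0.9644]
 [-0.     -0.9644 -0.2646]
 [-1.      0.     -0.    ]]
packing_tape_mid top 0.0018303982373901774 0.69 1707 (array([0.5681, 0.2055]), np.float64(0.05406113236155621))
packing_tape_mid scene 0.01337176778685118 0.64 1620 (array([0.57  , 0.2003]), np.float64(0.23499394819656255))
labels_mid top 0.005862098726050208 0.82 663 (array([0.689 , 0.0204]), np.float64(0.0975541951320498))
labels_mid scene 0.06787509276988997 0.51 69 (array([ 0.7859, -0.0131]), np.float64(8.652855924978686))
large_spot top 0.00967164439629801 0.6 2360 (array([0.6763, 0.0158]), np.float64(0.05464606181455634))
large_spot scene 0.02115312134803415 0.92 1242 (array([0.677 , 0.0129]), np.float64(0.04730614572247389))
small_spot top 0.003221603567324201 0.65 595 (array([0.5715, 0.2125]), np.float64(0.014309764505571552))
small_spot scene 0.02209397901595542 0.64 192 (array([0.5921, 0.179 ]), np.float64(0.005497965526079712))
top [0.3795 0.0233 1.3782]
scene [0.0889 0.7619 0.8824]
(115, 230) [0.8666 0.2675 0.    ]
(115, 350) [ 0.8746 -0.027   0.    ]
(270, 355) [ 0.4941 -0.0472  0.    ]
(150, 308) [0.7833 0.0732 0.    ]
(186, 396) [ 0.6997 -0.1418  0.    ]
(284, 454) [ 0.4677 -0.2808  0.    ]
(142, 171) [0.7943 0.4082 0.    ]
```

View pics/c0.png

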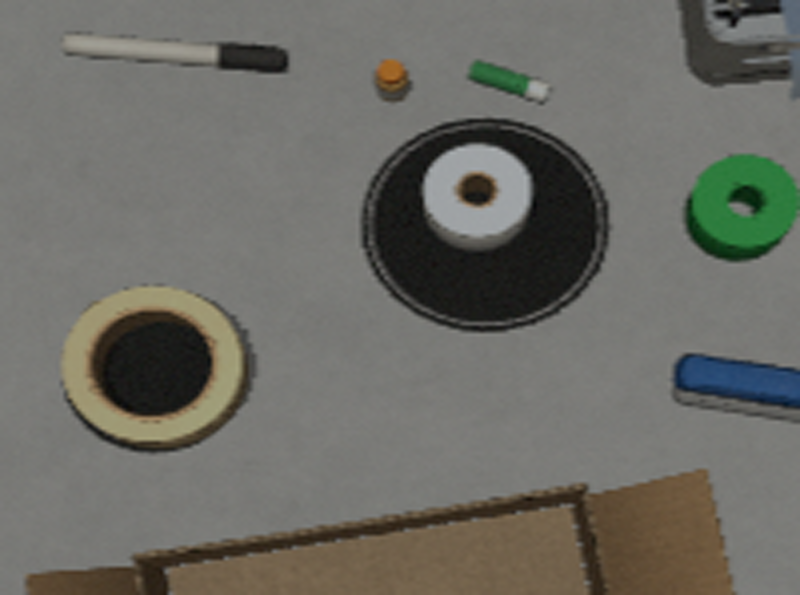

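Run:
```python
from h import *
np.set_printoptions(precision=4,suppress=True)
g=lambda u,v:(130+v/3.5-.4,210+u/4-.4)
for n,u,v,z in [('spot L',362,224,0),('spot R',609,224,0),('spot T',486,118,0),('spot B',486,330,0),('lab L',422,190,.05),('lab R',533,190,.05),('lab T',478,142,.05),('lab Btop',478,238,.05),
 ('tape L',62,360,.048),('tape R',247,360,.048),('tape T',154,285,.048),('tape rimB',154,437,.048),('sspot B',158,450,0),('sspot R',253,380,0),('marker tip',288,55,.008),('vial',392,75,.046),('green',740,205,.05),('battery',510,82,.007)]:
  print(n,ray('top',g(u,v),z)[:2])
for x,y,r,h,n in [(.5665,.2085,.055,0,'s')]:
  m=sil('top',x,y,r,h); ys,xs=np.nonzero(m>.5); print('small spot silhouette zoom',(xs.min()-210)*4,(xs.max()+1-210)*4,(ys.min()-130)*3.5,(ys.max()+1-130)*3.5)
```

```text
spot L [0.6746 0.0887]
spot R [ 0.6787 -0.0599]
spot T [0.7516 0.0161]
spot B [0.6029 0.0122]
lab L [0.6879 0.0523]
lab R [ 0.6897 -0.0122]
lab T [0.7215 0.0206]
lab Btop [0.6563 0.0188]
tape L [0.5682 0.2562]
tape R [0.5712 0.1496]
tape T [0.6198 0.2055]
tape rimB [0.5188 0.2008]
sspot B [0.5151 0.2045]
sspot R [0.5645 0.15  ]
marker tip [0.7909 0.1372]
vial [0.7673 0.0724]
green [ 0.6828 -0.1326]
battery [0.7756 0.0023]
small spot silhouette zoom 60 252 294.0 458.5
```

```bash
python3 -m inch '{"xyz":[[0,0,0],[0,0,0],[0,-4,-4],[0,-4,-4],[0,-4,-4],[0,-4,-4],[0,-4,-4],[0,-4,-4],[0,-4,-4],[0,-4,-4],[0,-4,-4],[0,-4,-4]],"turn":[0.134,0.134,0,0,0,0,0,0,0,0,0,0],"hand":[9.3,9.3,9.3,9.3,9.3,9.3,9.3,9.3,9.3,9.3,9.3,9.3]}'
```

```text
time_s: 3.1
tool_pos: [0.5469, -0.129, 0.2188]
orientation: [0.0, 0.707, -0.0, -0.707]
wrist_force: [1.6, -0.8, 1.0]
finger_gap: 0.0932
```

```bash
python3 -m inch '{"xyz":[[0,-3.73,-3.55],[0,-3.73,-3.55],[0,-3.73,-3.55],[0,-3.71,-3.55],[5,0,0],[5,0,0],[2,0,0]],"turn":[0,0,0,0,0,0,0],"hand":[9.3,9.3,9.3,9.3,9.3,9.3,9.3]}'
python3 - <<'E'
from h import *
save('scene','s1.png'); im=save('top','t1.png'); cv2.imwrite('pics/t1c.png',cv2.resize(im[130:270,230:430,::-1],None,fx=4,fy=4))
E
```

```text
time_s: 3.98
tool_pos: [0.6854, 0.0191, 0.0944]
orientation: [0.0, -0.705, -0.0, 0.709]
wrist_force: [-0.0, -0.2, -0.2]
finger_gap: 0.0925
```

View pics/s1.png

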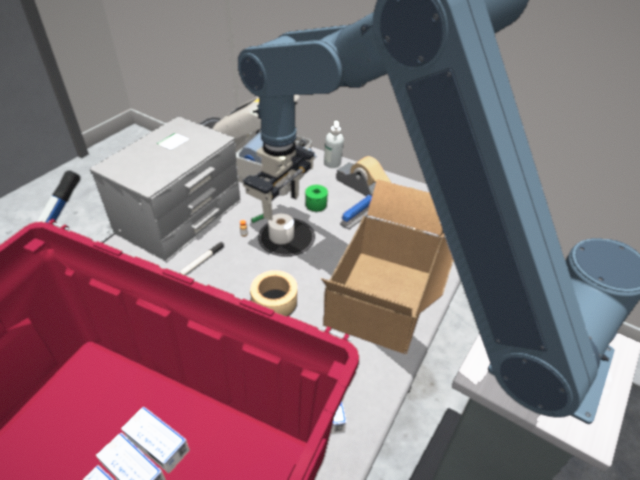

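View pics/t1c.png

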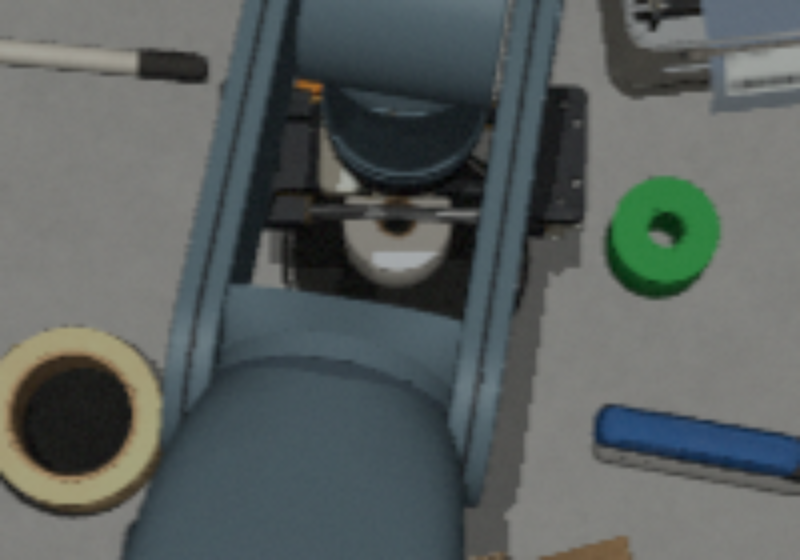

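The scene view shows the open fingers straddling the white roll at (281,228), with nothing in the way below. I'll go down and close.

```bash
python3 -m inch '{"xyz":[[4,0,-0.3],[2.7,0,0],[1.5,0,0],[0,0,0],[0,0,0],[0,0,0],[0,0,0],[0,0,0],[0,0,0],[0,0,0]],"turn":[0,0,0,0,0,0,0,0,0,0],"hand":[9.3,9.3,9.3,9.3,6,6,6,6,6,6]}' 8
python3 - <<'E'
from h import *
save('scene','s2.png')
E
```

```text
time_s: 5.32
tool_pos: [0.6911, 0.0187, 0.0174]
orientation: [-0.0, 0.707, 0.0, -0.707]
wrist_force: [-0.5, 1.3, 5.3]
finger_gap: 0.0624
```

View pics/s2.png

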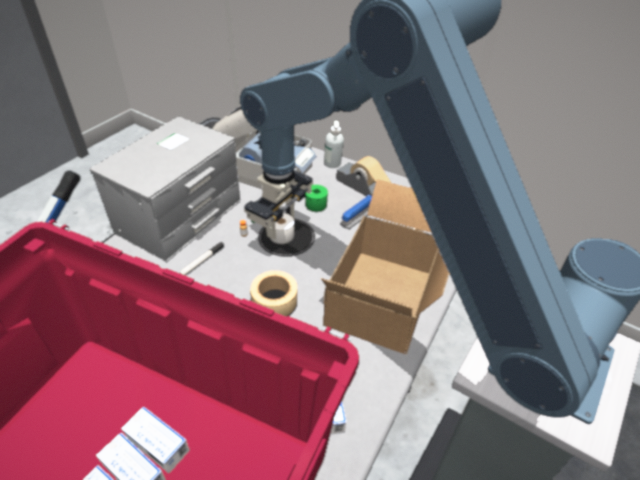

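Roll gripped (gap 62.4 mm). I'll drag it left to the parking place, keeping the height.

```bash
python3 -m inch '{"xyz":[[0,-1,0],[0,-2.2,0],[0,-2.5,0],[0,-2.5,0],[0,-2.5,0],[0,-2.5,0],[0,-2.5,0],[0,-2.5,0],[0,-2.5,0],[0,-2.5,0],[0,-2,0],[0,0,0]],"turn":[0,0,0,0,0,0,0,0,0,0,0,0],"hand":[6,6,6,6,6,6,6,6,6,6,6,6]}'
python3 - <<'E'
from h import *
save('scene','s3.png');save('top','t3.png')
E
```

```text
time_s: 6.88
tool_pos: [0.691, 0.2733, 0.0174]
orientation: [-0.0, 0.708, 0.001, -0.706]
wrist_force: [0.3, 4.2, 5.1]
finger_gap: 0.0627
```

View pics/s3.png

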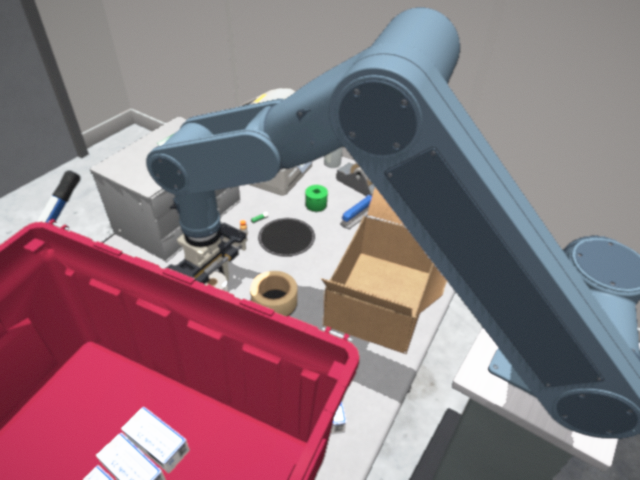

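View pics/t3.png

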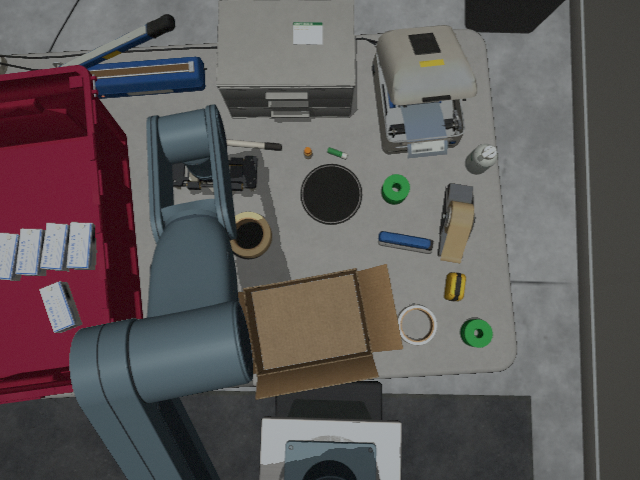

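Tape still at (248,235), the large spot is now bare (331,193), and the labels are parked under the gripper. I'll release, rise and turn for the push.

```bash
python3 -m inch '{"xyz":[[0,0,0],[0,0,0],[0,0,0],[-2,0,0],[-5,0,0],[-5,0,0],[0,0,0],[0,0,0],[0,0,0],[0,0,0],[0,0,0],[0,0,0]],"turn":[0,0,0,0,0,0,-0.1745,-0.1745,-0.1745,-0.1745,-0.1745,-0.1745],"hand":[9.3,9.3,9.3,9.3,9.3,9.3,9.3,9.3,9.3,8,8,8]}'
python3 -m inch '{"xyz":[[0,0,0],[0,0,0],[0,0,0],[0,0,0],[0,0,0]],"turn":[-0.1745,-0.1745,-0.1745,-0.1745,0],"hand":[8,8,8,8,8]}'
python3 - <<'E'
from h import *
np.set_printoptions(precision=4,suppress=True)
from scipy.spatial.transform import Rotation as Ro
s=arm.read_state();q=s['orientation'];R=Ro.from_quat([q[1],q[2],q[3],q[0]]).as_matrix();print(R,s['tool_pos'])
print(R.T@(np.array([.5600,.2675,.14])-s['tool_pos'])*100)
E
```

```text
time_s: 8.48
tool_pos: [0.6911, 0.2704, 0.1385]
orientation: [0.355, 0.612, 0.355, -0.611]
wrist_force: [1.0, 0.6, -0.2]
finger_gap: 0.0802
time_s: 9.1
tool_pos: [0.6911, 0.2705, 0.1382]
orientation: [0.542, 0.456, 0.541, -0.455]
wrist_force: [0.6, -0.5, 0.7]
finger_gap: 0.0801
[[ 0.0016  0.9852  0.1714]
 [ 0.0003  0.1714 -0.9852]
 [-1.      0.0016 -0.0001]] [0.6911 0.2705 0.1382]
[ -0.1988 -12.9652  -1.9562]
```

```bash
python3 -m inch '{"xyz":[[0,-4.3,-0.7],[0,-4.3,-0.6],[0,-4.3,-0.7],[0,0,0]],"turn":[0,0,0,0],"hand":[8,8,8,8]}'
python3 - <<'E'
from h import *
save('scene','s4.png');save('top','t4.png')
E
```

```text
time_s: 9.6
tool_pos: [0.5571, 0.2681, 0.1376]
orientation: [0.541, 0.455, 0.541, -0.456]
wrist_force: [0.8, 0.4, -0.3]
finger_gap: 0.08
```

View pics/s4.png

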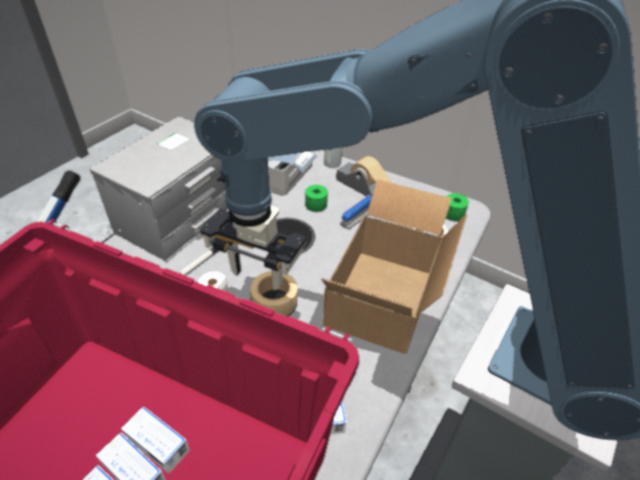

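View pics/t4.png

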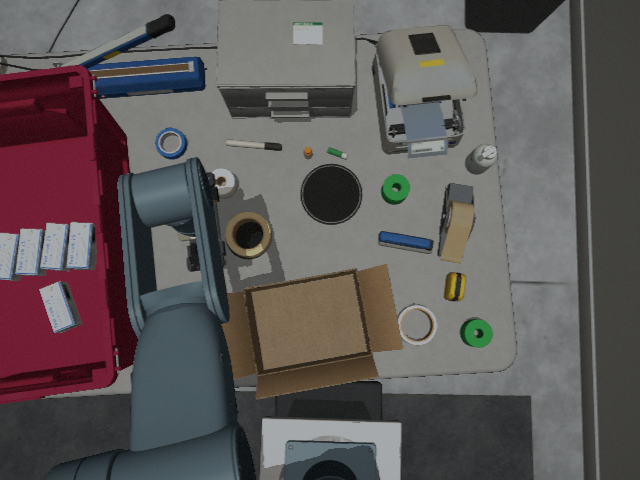

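Labels are standing parked at (223,183), and the tape at (248,235) is clear in front of the fingers. I'll lower them behind it.

```bash
python3 -m inch '{"xyz":[[4,0,0],[4,0,0],[2.5,0,0],[1.3,0,0],[0,0,0]],"turn":[0,0,0,0,0],"hand":[8,8,8,8,8]}'
python3 - <<'E'
from h import *
im=save('scene','s5.png'); cv2.imwrite('pics/s5c.png',cv2.resize(im[170:340,150:390,::-1],None,fx=3,fy=3))
E
```

```text
time_s: 10.32
tool_pos: [0.5608, 0.2677, 0.018]
orientation: [0.541, 0.455, 0.541, -0.455]
wrist_force: [0.9, 0.3, -0.5]
finger_gap: 0.0797
```

View pics/s5c.png

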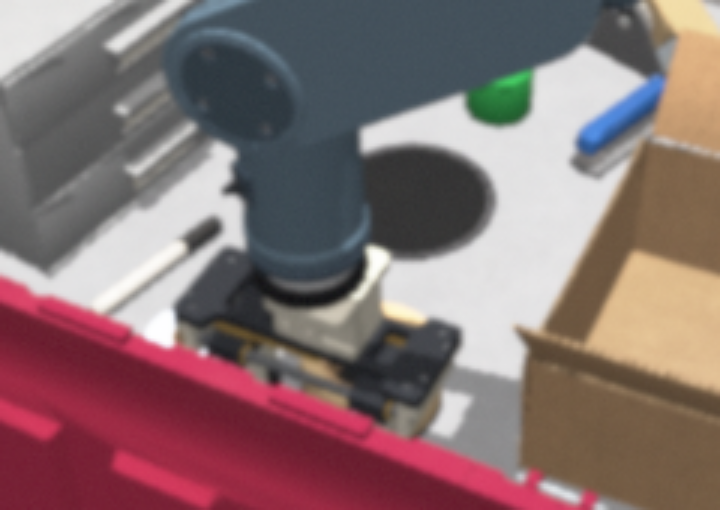

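```bash
python3 -m inch '{"xyz":[[0,-0.2,1],[0,0,0.9],[0,0,0.6],[0,0.3,0.8],[0,0.5,1.5],[0,0.6,1.6],[0,0.6,1.6],[0,0.6,1.6],[0,0.6,1.6],[0,0.5,1.5],[0,0.3,1],[0,0,0]],"turn":[0,0,0,0,0,0,0,0,0,0,0,0],"hand":[8,8,8,8,8,8,8,8,8,8,8,8]}'
python3 - <<'E'
from h import *
im=save('scene','s6.png');save('top','t6.png')
E
```

```text
time_s: 11.88
tool_pos: [0.6219, 0.1382, 0.0183]
orientation: [0.542, 0.455, 0.541, -0.455]
wrist_force: [-0.0, -0.1, -0.0]
finger_gap: 0.0799
```

View pics/s6.png

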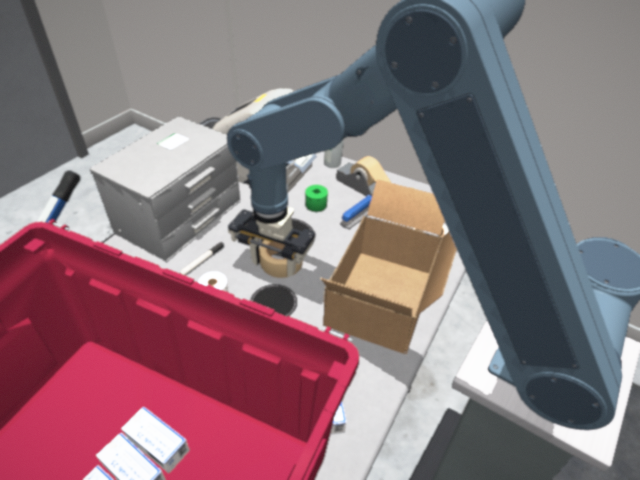

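View pics/t6.png

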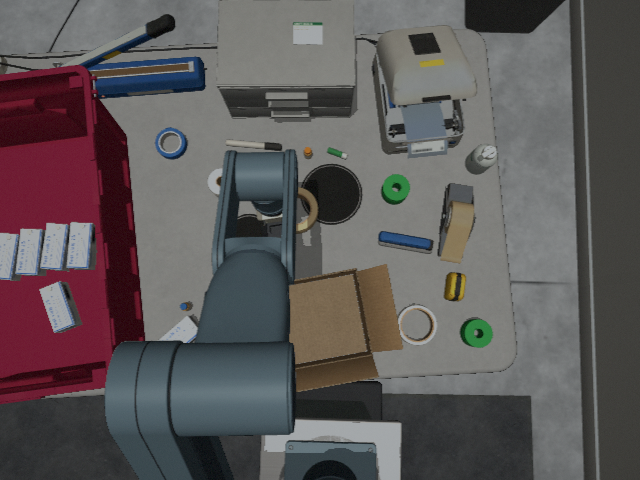

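Run:
```python
from h import *
np.set_printoptions(precision=4,suppress=True)
print(ray('top',(210,318),.048))
im=cv2.imread('pics/s6.png'); cv2.imwrite('pics/s6c.png',cv2.resize(im[220:330,200:340],None,fx=5,fy=5))
b=masknear('scene','small_spot',np.array([.569,.204]),0)
if b: print(b[0],b[2],b[1].sum(),fit('scene',b[1].astype(float),[.569,.204],.055,0))
for x,y in [(.569,.204)]:
  m=sil('scene',x,y,.055,0);ys,xs=np.nonzero(m>.5);print(xs.min(),xs.max()+1,ys.min(),ys.max()+1)
```

```text
[0.6268 0.0437 0.048 ]
250 299 283 321
```

View pics/s6c.png

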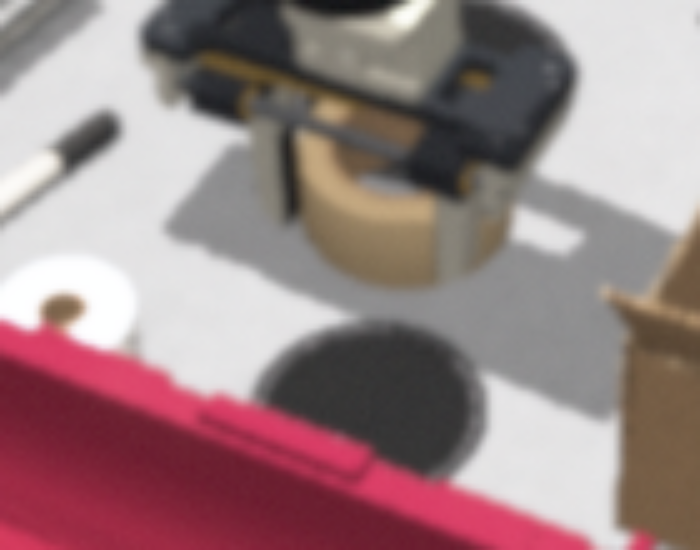

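The scene crop shows the tape seated between the fingers and the small spot exposed where I estimated it. I'll finish the push.

```bash
python3 -m inch '{"xyz":[[0,0.2,0.7],[0,0.5,1.4],[0,0.6,1.5],[0,0.6,1.5],[0,0.6,1.4],[0,0.4,1.1],[0,0.2,0.6],[0,0.2,0.4],[0,0,0.2],[0,0,0]],"turn":[0,0,0,0,0,0,0,0,0,0],"hand":[8,8,8,8,8,8,8,8,8,8]}'
python3 -m inch '{"xyz":[[0,0,-1],[0,0,-1.5],[-2,0,-0.5],[-5,0,0],[-5,0,0]],"turn":[0,0,0,0,0],"hand":[8,8,8,8,8]}'
python3 -m inch '{"xyz":[[0,-5,-2],[0,-5,-2],[0,0,-5],[0,0,0]],"turn":[0,0,0,0],"hand":[8,9.3,9.3,9.3]}'
python3 - <<'E'
from h import *
np.set_printoptions(precision=4,suppress=True)
im=save('scene','s7.png');save('top','t7.png')
for n,xy,r,h in [('packing_tape_mid',[.677,.0145],.052,.048),('labels_mid',[.69,.275],.0315,.05),('small_spot',[.569,.204],.055,0)]:
  for c in('top','scene'):
    b=masknear(c,n,np.array(xy),h/2)
    if b is None: print(n,c,None);continue
    k=cv2.findContours(b[1].astype(np.uint8),cv2.RETR_EXTERNAL,cv2.CHAIN_APPROX_NONE)[0]; m=cv2.drawContours(np.zeros((480,640),np.uint8),k,-1,1,-1)
    print(n,c,b[0],b[2],m.sum(),fit(c,m.astype(float),xy,r,h))
E
```

```text
time_s: 13.28
tool_pos: [0.6692, 0.0586, 0.0188]
orientation: [0.542, 0.455, 0.541, -0.455]
wrist_force: [0.3, 0.0, 0.5]
finger_gap: 0.0796
time_s: 13.9
tool_pos: [0.6638, 0.0889, 0.1413]
orientation: [0.542, 0.455, 0.542, -0.454]
wrist_force: [0.3, -1.0, -0.4]
finger_gap: 0.08
time_s: 14.4
tool_pos: [0.5489, 0.1624, 0.1407]
orientation: [0.543, 0.454, 0.542, -0.453]
wrist_force: [0.1, 0.7, 0.9]
finger_gap: 0.0927
packing_tape_mid top 0.0046400582240228305 0.61 1641 (array([0.6749, 0.019 ]), np.float64(0.07528647046874813))
packing_tape_mid scene 0.017896687811760056 0.81 858 (array([0.6769, 0.0158]), np.float64(0.7546642899584077))
labels_mid top 0.025298979351758153 0.51 143 (array([0.7038, 0.2722]), np.float64(4.2792266556972445))
labels_mid scene 0.029138551793633453 0.53 330 (array([0.7116, 0.2479]), np.float64(1.7308021390374333))
small_spot top 0.04689601094036648 0.66 193 (array([0.5665, 0.2206]), np.float64(7.981265874225338))
small_spot scene 0.008606157527142963 0.82 1022 (array([0.5684, 0.2022]), np.float64(0.44884693603468784))
```

View pics/s7.png

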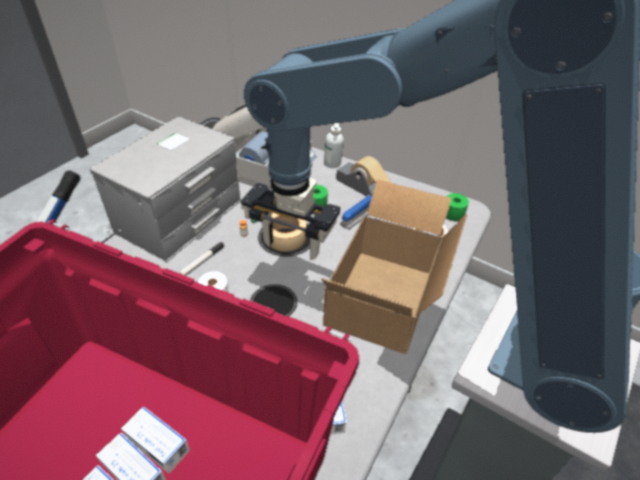

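View pics/t7.png

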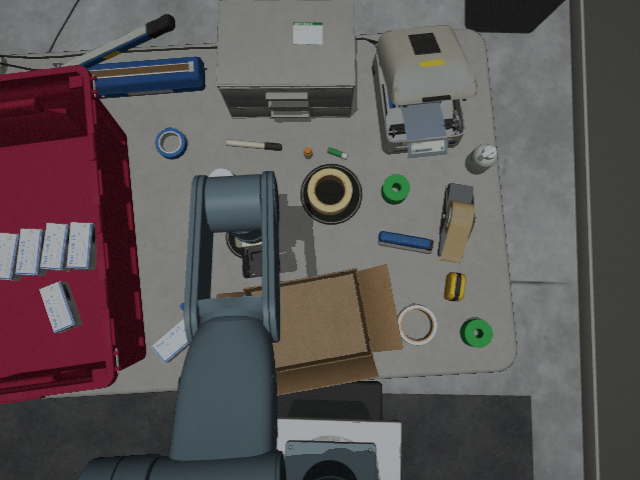

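Tape lies inside the large spot (top view: roll at (330,189), spot at (331,193)). Now to locate the labels and work out the regrasp.

```bash
python3 -m inch '{"xyz":[[0,0,0],[0,0,0],[0,0,0],[0,0,0],[0,0,0],[0,0,0]],"turn":[-0.1745,-0.1745,-0.1745,-0.1745,-0.1745,0],"hand":[9.3,9.3,9.3,9.3,9.3,9.3]}'
python3 - <<'E'
from h import *
np.set_printoptions(precision=4,suppress=True)
from scipy.spatial.transform import Rotation as Ro
s=arm.read_state();q=s['orientation'];R=Ro.from_quat([q[1],q[2],q[3],q[0]]).as_matrix();print(R,s['tool_pos'])
im=cv2.imread('pics/t4.png'); cv2.imwrite('pics/t4c.png',cv2.resize(im[160:210,195:255],None,fx=10,fy=10,interpolation=cv2.INTER_CUBIC))
print(R.T@(np.array([.69,.273,.14])-s['tool_pos'])*100)
print('to goal',R.T@(np.array([.569,.204,0])-[.69,.273,0])*100)
m=sil('top',.69,.273,.0315,.05);ys,xs=np.nonzero(m>.5);print((xs.min()-195)*10,(xs.max()+1-195)*10,(ys.min()-160)*10,(ys.max()+1-160)*10)
E
```

```text
time_s: 15.55
tool_pos: [0.55, 0.1589, 0.1385]
orientation: [0.683, 0.184, 0.683, -0.184]
wrist_force: [-0.0, 0.2, 0.1]
finger_gap: 0.0933
[[-0.0003  0.5026  0.8645]
 [-0.      0.8645 -0.5026]
 [-1.     -0.0002 -0.0002]] [0.55   0.1589 0.1385]
[-0.1559 16.8977  6.3674]
to goal [  0.0041 -12.0469  -6.9924]
120 430 70 390
```

View pics/t4c.png

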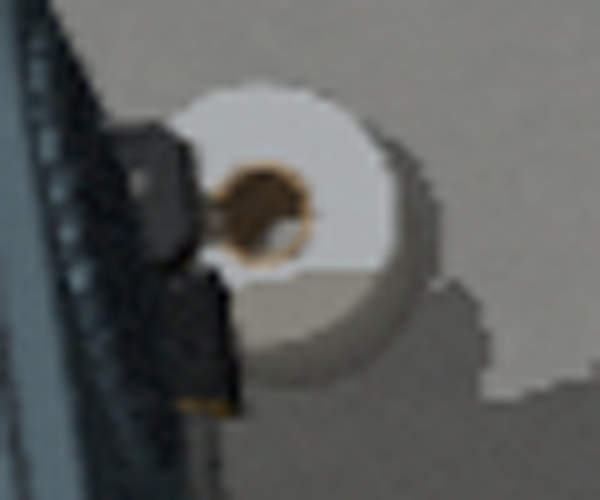

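```bash
python3 -m inch '{"xyz":[[0,5.6,2.1],[0,5.6,2.1],[0,5.6,2.1],[0,0,0],[4,0,0],[4,0,0],[2.8,0,0],[1.3,0,0],[0,0,0]],"turn":[0,0,0,0,0,0,0,0,0],"hand":[9.3,9.3,9.3,9.3,9.3,9.3,9.3,9.3,9.3]}'
python3 -m inch '{"xyz":[[0,0,0],[0,0,0],[0,0,0],[0,0,0],[0,0,0],[0,0,0]],"turn":[0,0,0,0,0,0],"hand":[6,6,6,6,6,6]}' 8
python3 - <<'E'
from h import *
save('scene','s8.png')
E
```

```text
time_s: 16.68
tool_pos: [0.6878, 0.2726, 0.0172]
orientation: [0.682, 0.184, 0.683, -0.184]
wrist_force: [-0.7, -0.2, 0.3]
finger_gap: 0.0931
time_s: 17.42
tool_pos: [0.6888, 0.2734, 0.0184]
orientation: [0.683, 0.183, 0.683, -0.183]
wrist_force: [-1.1, -0.8, 5.8]
finger_gap: 0.063
```

View pics/s8.png

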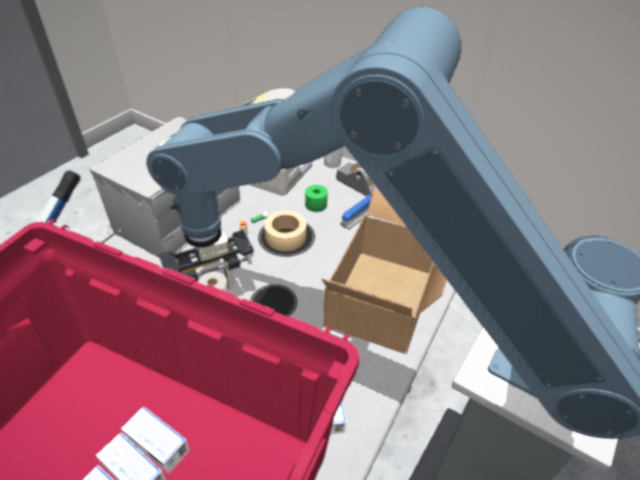

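```bash
python3 -m inch '{"xyz":[[0,-0.8,-0.5],[0,-1.8,-1],[0,-2,-1.2],[0,-2,-1.2],[0,-2,-1.1],[0,-1.8,-1],[0,-1,-0.6],[0,-0.6,-0.3],[0,0,0]],"turn":[0,0,0,0,0,0,0,0,0],"hand":[6,6,6,6,6,6,6,6,6]}'
python3 - <<'E'
from h import *
im=save('scene','s9.png'); cv2.imwrite('pics/s9c.png',cv2.resize(im[220:330,200:340,::-1],None,fx=5,fy=5))
E
```

```text
time_s: 18.6
tool_pos: [0.5686, 0.2037, 0.0182]
orientation: [0.683, 0.183, 0.683, -0.183]
wrist_force: [-1.1, -0.8, 8.6]
finger_gap: 0.0624
```

View pics/s9c.png

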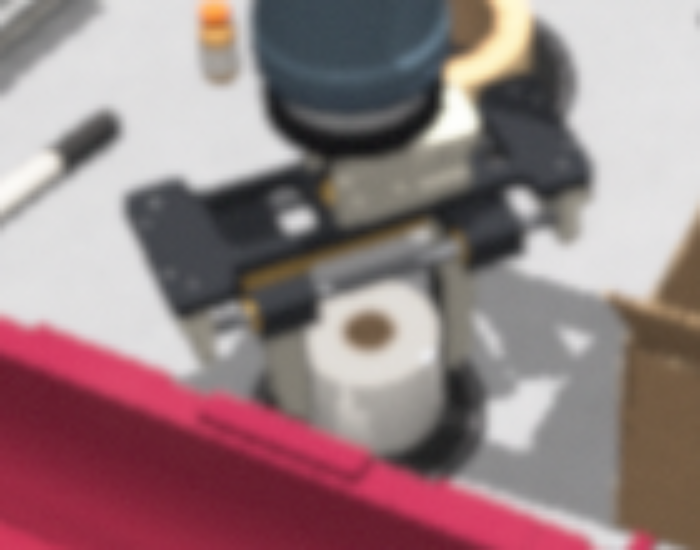

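The label roll stands on the small spot between the fingers. I'll release, rise and move clear for a check.

```bash
python3 -m inch '{"xyz":[[0,0,0],[0,0,0],[0,0,0],[0,0,0],[-2,0,0],[-5,0,0],[-5,0,0],[-5,0,0],[-4,0,0],[0,0,0]],"turn":[0,0,0,0,0,0,0,0,0,0],"hand":[9.3,9.3,9.3,9.3,9.3,9.3,9.3,9.3,9.3,9.3]}'
python3 -m inch '{"xyz":[[0,-5,0],[0,-5,0],[0,-5,0],[0,-5,0],[0,-5,0],[0,-5,0],[0,-5,0],[0,-5,0],[0,0,0]],"turn":[0,0,0,0,0,0,0,0,0],"hand":[9.3,9.3,9.3,9.3,9.3,9.3,9.3,9.3,9.3]}'
python3 - <<'E'
from h import *
np.set_printoptions(precision=4,suppress=True)
save('scene','s10.png');im=save('top','t10.png'); cv2.imwrite('pics/t10c.png',cv2.resize(im[130:280,210:410,::-1],None,fx=4,fy=4,interpolation=cv2.INTER_CUBIC))
for n,xy,r,h in [('packing_tape_mid',[.677,.0145],.052,.048),('labels_mid',[.569,.204],.0315,.05),('small_spot',[.569,.204],.055,0)]:
  for c in('top','scene'):
    b=masknear(c,n,np.array(xy),h/2)
    if b is None: print(n,c,None);continue
    k=cv2.findContours(b[1].astype(np.uint8),cv2.RETR_EXTERNAL,cv2.CHAIN_APPROX_NONE)[0]; m=cv2.drawContours(np.zeros((480,640),np.uint8),k,-1,1,-1)
    print(n,c,b[2],m.sum(),fit(c,m.astype(float),xy,r,h))
E
```

```text
time_s: 19.9
tool_pos: [0.5706, 0.2044, 0.2318]
orientation: [0.685, 0.184, 0.68, -0.182]
wrist_force: [-0.6, -0.3, -1.0]
finger_gap: 0.093
time_s: 21.02
tool_pos: [0.3665, -0.1444, 0.2266]
orientation: [0.682, 0.185, 0.683, -0.185]
wrist_force: [0.7, 0.1, 0.0]
finger_gap: 0.0931
packing_tape_mid top 0.69 1604 (array([0.6751, 0.0182]), np.float64(0.10200234707349275))
packing_tape_mid scene 0.83 1401 (array([0.6774, 0.0162]), np.float64(0.0799988803515696))
labels_mid top 0.6 673 (array([0.5681, 0.204 ]), np.float64(0.08660664860297759))
labels_mid scene 0.64 812 (array([0.57  , 0.2009]), np.float64(0.1524340770791075))
small_spot top 0.85 1640 (array([0.5692, 0.2096]), np.float64(0.061879483500717355))
small_spot scene 0.66 334 (array([0.5673, 0.2009]), np.float64(3.42338851708348))
```

View pics/t10c.png

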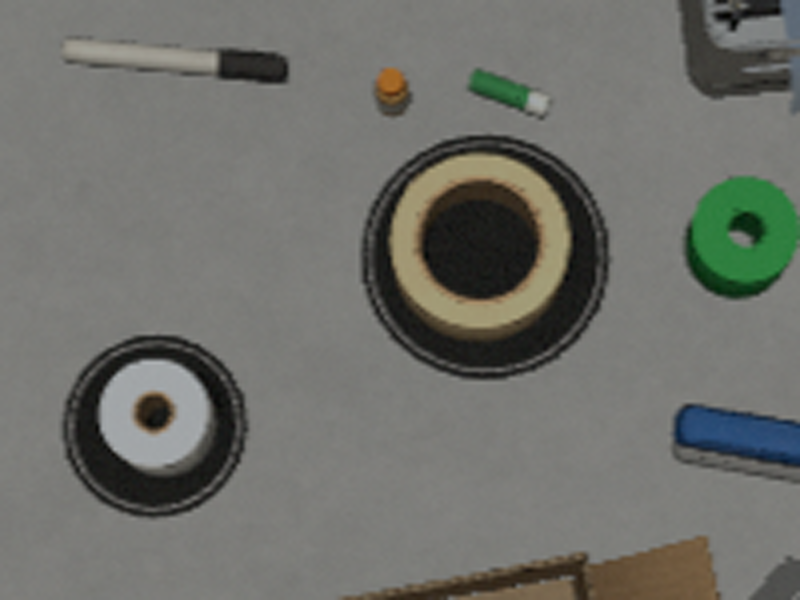

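View pics/s10.png

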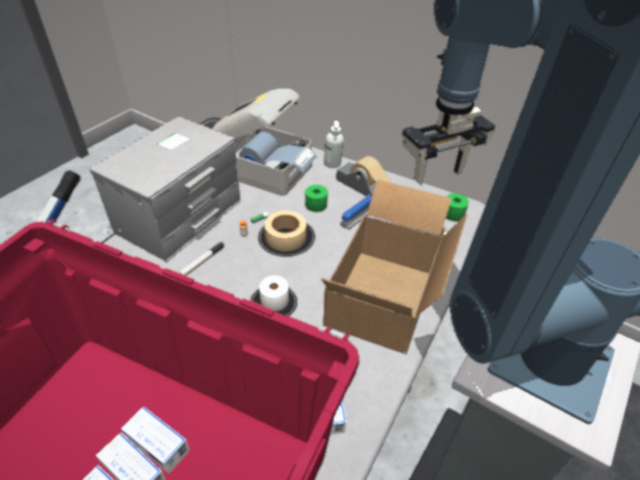

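Both rolls lie wholly on their spots: labels at (154,413) in spot (155,426), tape at (480,240) in spot (486,257) of the crop. The marker, far vial and battery haven't moved, and the gripper hangs free.

```bash
python3 -c "
from plant import arm; print(arm.read_state()['wrist_force']); print(arm.close_job())"
```

```text
[-0.38902158  0.56350132 -1.02205331]
the job is handed in; nothing more can be done
None
```

The rolls are swapped, and I handed the job in after about 21 s of robot time. I gripped the label roll lightly and slid it to the free parking area. Then I pushed the tape onto the large spot between the open fingers, and slid the labels onto the small spot.

- **Tape roll:** the last check put it 2–4 mm from the large spot's centre (26 mm allowed).
- **Label roll:** the last check put it within about 6 mm of the small spot's centre. My estimate was (0.569, 0.204); the top network's mask gave y 0.210. The scene-camera mask of the small spot fitted poorly, because the label roll and tote hide part of the spot, so I ignored it.
- **Bystanders:** the marker, far vial, battery and stapler look the same before and after in the top pictures. I did not check the near vial, pocket measure and small carton separately at the end. The arm's paths kept above or away from them, and no contact force showed in the readings.
- **Gripper:** it was open and clear of everything at hand-in, with about 1 N at the wrist.

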